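# Ready the tube shaker for a run

## Robot

A 6-joint arm with a two-finger parallel gripper is mounted at the origin on the work surface. World frame = base frame: x ahead of the robot, y to its left, z up, the work surface at z = 0. Lengths are in mm, angles in rad, forces in N, time in s.
With the tool pointing down it reaches from about 275 to 1000 mm from the base axis. Payload 8.4 kg.
Tool frame: the origin (TCP) lies at the centre of the arm's flange, where the gripper is bolted on; the fingertips stand 173 mm ahead of it and the grasp point (between the pads) lies 155 mm ahead of it; z points along the fingers, y is the direction in which the jaws open and shut (so a half turn about z gives the same grasp; the last joint's range is limited). The gripper opens to 85 mm and grips with 20 to 120 N. Pads are 22 mm wide; open, the fingers measure 114 mm over their backs; the gripper's body (76 mm by 85 mm) begins 54 mm behind the grasp point. The pads swing forward as they close: fully open they stand 13 mm farther back than shut.
Start: joints at [-1.184, 0.353, 1.633, -0, 1.155, -0.002], TCP at [236.923, -578.357, 404.681] pointing down, gripper open.
Joint ranges: [-2.63, 2.63], [-0.92, 2.1], [0.06, 2.66], [-1.3, 4.44], [0, 2.69], [-3.02, 3.02]. Speed limits (rad/s): [2.22, 2.22, 2.79, 3.14, 3.14, 3.14].

## Interface

Orientations are given as [roll, pitch, yaw] about the fixed x, y, z axes, in that order (R = Rz(yaw) Ry(pitch) Rx(roll)).
In Python, from rig import sense, grab_frame, camera_model, sign_off gives the robot as it stands. The module is installed in compiled form; this text tells all that it offers.
- The arm moves only by the tool step_arm, never from a script. Its argument "commands" is a list of rows, each a list of 3 entries, a list of its own where there are three numbers: the shift along the tool's x, y, z in mm, then the turn about the tool's z in rad, then the opening, from 0 (shut) to 1 (fully open). A call has 1 to 20 rows; each row shifts and turns the pose as measured when the row begins, along the tool's axes as they then stand; what a row does not reach is not made up. A row lasts 1/8 s, in which the tool goes at most 62.5 mm and 10.7 degrees, less where a joint would pass 70% of its speed; a pose out of reach is approached as far as the arm can. A call with a gripper value outside its range is refused whole. The fingers move at their own pace and stop on an object; "force" is the grip in N (left out, the last holds). Time passes only in rows, so rows that do not move let the fingers close. It gives the time, the measured TCP pose, the force and the opening at its end, in the units of the state.
- sense(): the state, without advancing time (a new reading comes with each control period).
- grab_frame(name): name is "scene" or "top"; returns the picture (480x640x3 uint8, blue, green, red); there is no depth.
- camera_model(name): a dict with "fx", "fy", "cx", "cy" (pixels), "R" (3x3) and "t" (3): a world point X has camera coordinates R X + t. Camera axes: x right, y down, z forward; pixel columns grow to the right and rows downward; lengths in mm; the calibration is good to about 2 mm. A picture is of the moment at which its call begins. camera_model takes no time and is no camera call.
- sign_off(): hands the job in, once; it reports no verdict.
The state is a dict: "clock": time; "qpos": joint angles; "qvel": joint speeds; "joint_efforts": joint torques, N m; "eef_pos": TCP position; "tcp_rot": TCP orientation; "contact_force": force on the tool from outside, world axes, zero at the start; "wrist_torque": the same for the moment, N m; "opening": opening from 0.0 (shut) to 1.0 (fully open).
Only numpy, scipy, OpenCV 4.12 (cv2) and the standard library are available. Lean on these libraries where they do the work, as an engineer would, in place of code of your own. Each camera call takes 0.05 s, during which the arm holds its last target. There are 200 camera calls.

## Task

Get the tube shaker ready to run. First pull its spring lock pin up, turn it about 70 degrees anticlockwise and let it settle in the rest notch so that it stays up without being held; then slide the tube carriage by its handle along the rails all the way against the end stop at the other end. Finally turn the selector on the control box exactly three clicks clockwise from off, and let go, leaving the pin parked and the other things on the bench where they are.

Things in the scene. Friction and masses are not known exactly. Their poses are not given: they have to be found in the camera images.
- shaker: Fixed bench shaker, white base 180 (its x) by 360 (its y) by 45 mm high; origin at the centre of its underside on the bench, z up. Its two rails run along its own y, with a steel end stop across each end. Near its -y end, at x = -45, y = -110 mm in this frame, a low aluminium bracket with a round steel collar (54 mm across, top 98 mm above the bench) carries the spring pin. The carriage stands on the rails and slides along the shaker's +y.
- pin_handle (a point): Centre of the black T-handle bar of the spring pin, 130 mm above the bench while locked: a level bar 70 mm long (this point's x), 14 mm wide (y) and 14 mm high (z), on a 10 mm stem, so it can be pinched from above across its 14 mm; 25 mm are free between its underside and the collar top while locked. While locked the bar lies along the shaker's x. The point moves and turns with the bar.
- pin_lift (a joint): How far the spring pin is pulled up, in m: 0 = locked in the carriage's hole, top limit 0.024. A spring pulls it down, about 5.5 N at 0 and 9 N at 0.018. The pin is clear of the carriage above 0.008. A cross bar on its stem lies in a deep slot of the collar while locked: the pin can be turned only when lifted more than 0.016. Parked in the shallow rest notch it stands at 0.011; standing on the collar's rim between slot and notch it reads 0.016 and is not parked.
- pin_turn (a joint): Angle of the pin in rad, anticlockwise seen from above: 0 = locked, 1.22 (70 degrees) = middle of the rest notch; stops at -0.07 and 1.29. In the notch it has some 0.08 rad of play either way. It does not spring back in rotation.
- carriage_handle (a point): Middle of the level steel handle bar of the carriage: 14 mm in diameter, 50 mm long along the shaker's x, its centre 101 mm above the bench and 50 mm above the underside of the aluminium carriage plate (plate 10 mm thick), on a leg at each end; pinch it from above across the shaker's y. Rack and capped tubes stand on the carriage, fixed to it, from 47 mm beyond the bar's centre on the shaker's +x side, up to 141 mm above the bench. Its axes are parallel to the shaker's.
- carriage (a joint): Travel of the carriage along the shaker's +y, in m: 0 = start, where the pin locks it, 0.100 = against the far end stop. Moves with about 2 N of friction plus 15 N per m/s, and stays where it is left.
- selector_grip (a point): On the vertical axis of the selector knob on top of the grey control box (140 by 130 by 70 mm, which stands fixed to the left or the right of the shaker), 103 mm above the bench, at the height to grip. The knob is a black disc 60 mm across (top 79 mm above the bench) with an upright grip bar 56 mm long (this point's x, the white line being the pointer at +x), 14 mm thick (y), from 79 to 115 mm above the bench. Turns with the knob.
- selector (a joint): Knob angle in rad, clockwise seen from above, one click each 0.436 rad (25 degrees): 0 = off (the long mark), 5 clicks to the last mark (2.18). A spring detent of about 0.1 N m pulls it to the nearest click when it is let go. It starts at off; three clicks is 1.309.
- sample_rack: Bystander: rack of capped tubes, 110 by 130 by 85 mm, beside the shaker opposite the control box. Other loose things to leave alone: a box, a dish and a tube, all under 60 mm high, between robot and shaker; papers and a carton (80 mm high) beyond the shaker; a bottle and a tub (165 mm high) at the far sides.
Things that resemble listed ones, but are neither listed nor needed, are in the scene too. What is shaped like the part that bears selector_grip but orange is not meant.

How it is judged:
By the outcome, as a careful person would: the job done as asked, in the order asked, and still so for the second after the job is handed in, with the robot touching nothing.
It also fails if it takes over 61 s, if anything falls off the work surface, if the arm or the gripper's body presses on something with over 40 N, if the wrist force passes 120 N, or if a joint passes its speed limit or range.

## Working session

There is one attempt and no reset: what is moved stays moved. The work goes in short steps, Python scripts to look and compute and a tool call to move; the robot and the scene stay as the last step left them, time stands still between calls to the robot, and variables do not carry over. Pictures are saved under pics/ and viewed, about 8 in all and at most 12, crops included, and the job is handed in when it is done.

Besides the shell and the picture viewer there is one more tool, called by a JSON object that holds its "fn" and its "kwargs", one argument or row to a line. step_arm: Moves the arm, as the interface text tells. Its arguments: {"type":"object","properties":{"commands":{"type":"array","items":{"type":"array"}},"force":{"type":"number"}},"required":["commands"]}

```bash
mkdir -p pics; ls
cat > h.py <<'E'
import numpy as np, cv2
from rig import sense, grab_frame, camera_model, sign_off
def ray(cam,u,v,z):
    m=camera_model(cam);R=np.array(m["R"]);t=np.array(m["t"])
    d=R.T@np.array([(u-m["cx"])/m["fx"],(v-m["cy"])/m["fy"],1.]);c=-R.T@t
    return (c+d*(z-c[2])/d[2]).round(1)
def proj(cam,X):
    m=camera_model(cam);p=np.array(m["R"])@np.array(X,float)+np.array(m["t"])
    return (m["fx"]*p[0]/p[2]+m["cx"]).round(1),(m["fy"]*p[1]/p[2]+m["cy"]).round(1)
E
python3 - <<'E'
from h import *
for c in("scene","top"):
    cv2.imwrite(f"pics/{c}0.png",grab_frame(c)); m=camera_model(c); print(c,(-np.array(m["R"]).T@np.array(m["t"])).round(),m["fx"],np.array(m["R"]).round(2).tolist())
print(sense())
E
```

```text
pics
scene [1498.  -85.  935.] 446.93081166002065 [[-0.08, 1.0, 0.02], [0.65, 0.07, -0.76], [-0.76, -0.05, -0.65]]
top [ 372. -161. 1642.] 616.9465334684496 [[-0.02, -1.0, 0.0], [-0.99, 0.02, -0.1], [0.1, -0.0, -0.99]]
{'clock': 0.1, 'qpos': array([-1.18439304e+00,  3.53566614e-01,  1.63405818e+00,  2.30501939e-05,
        1.15521558e+00, -2.41871388e-03]), 'qvel': array([-3.95598997e-04, -2.86403831e-03, -1.35032059e-03, -1.92827043e-03,
        3.02095853e-05,  8.62547606e-04]), 'joint_efforts': array([ 3.51145973e-04, -6.06359196e+01, -3.42820072e+01,  9.05629850e-05,
        4.06999417e-03,  6.46096382e-06]), 'eef_pos': array([ 236.84819696, -578.15188204,  404.04496945]), 'tcp_rot': array([-3.14034498e+00, -2.40944107e-05,  3.88812662e-01]), 'contact_force': array([-0.35735777,  0.07250668, -0.28154896]), 'wrist_torque': array([ 0.00708592,  0.0067894 , -0.0121239 ]), 'opening': 1.002601292887516}
```

View pics/top0.png

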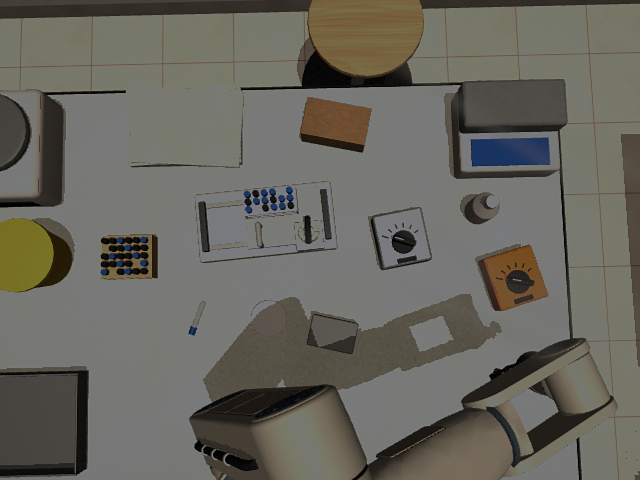

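View pics/scene0.png

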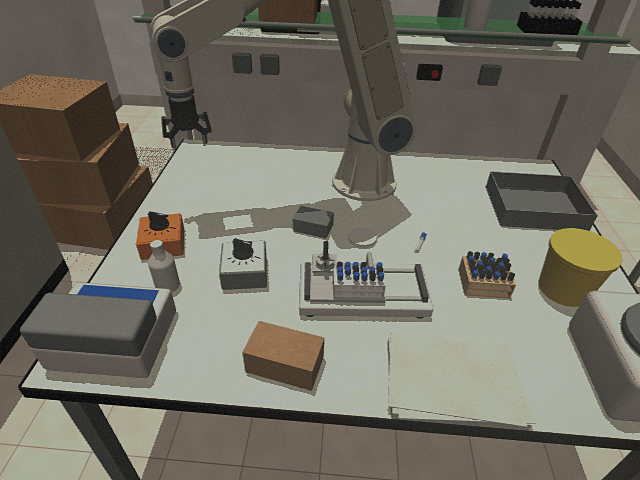

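The top view shows the shaker at (195–337, 182–262), its pin at about (308,230) and the handle at about (259,235). The rack is up-image (+x) and travel goes to the left (+y). There are two selector boxes: grey at (403,240) and orange at (517,281). Grey is the one described, and orange is explicitly excluded. I'll confirm with one enlarged crop.

Run:
```python
from h import *
f=cv2.imread("pics/top0.png")
cv2.imwrite("pics/crop1.png",cv2.convertScaleAbs(cv2.resize(f[175:275,190:440],None,fx=3.2,fy=3.2,interpolation=cv2.INTER_CUBIC),alpha=1.6))
g=cv2.imread("pics/scene0.png")
cv2.imwrite("pics/crop2.png",cv2.convertScaleAbs(cv2.resize(g[225:325,210:440],None,fx=3.4,fy=3.4,interpolation=cv2.INTER_CUBIC),alpha=1.5))
```

```text
(no output)
```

View pics/crop1.png

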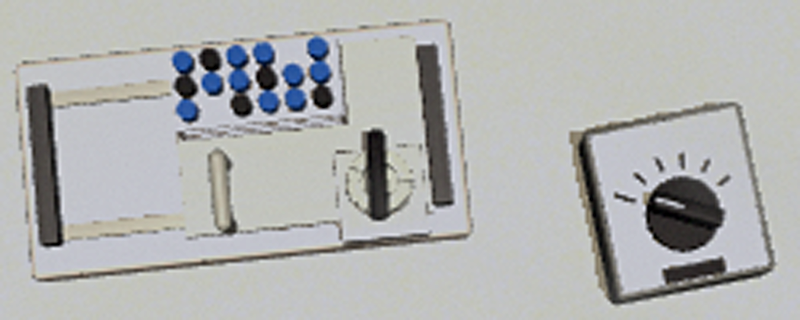

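View pics/crop2.png

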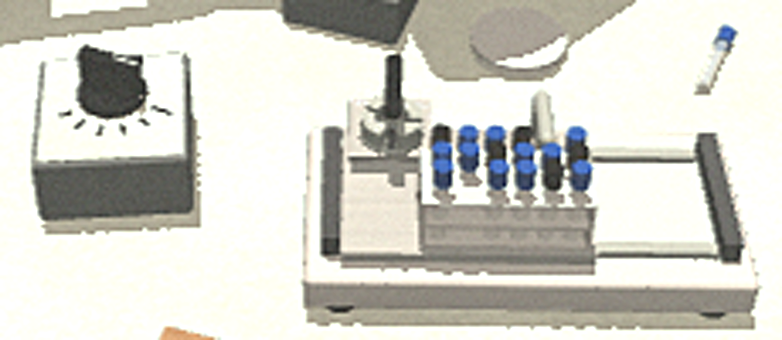

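The crop shows the pin bar centred at about full-frame (307.5,229.5), the handle at (259,234.5), and the grey box knob at (404,241) with its pointer towards the leftmost, long mark. Now I'll measure these.

```bash
python3 - <<'E'
from h import *
f=cv2.imread("pics/top0.png"); hsv=cv2.cvtColor(f,cv2.COLOR_BGR2HSV); g=cv2.cvtColor(f,cv2.COLOR_BGR2GRAY)
# shaker base corners (top edge) from crop
c=[(18,62),(448,20),(470,235),(35,280)]
P=[ray("top",190+(u+.5)/3.2-.5,175+(v+.5)/3.2-.5,45)[:2] for u,v in c]; P=np.array(P)
print("corners",P.tolist(),"centre",P.mean(0),"sides",[np.linalg.norm(P[i]-P[(i+1)%4]).round() for i in range(4)])
yl=(P[0]+P[3]-P[1]-P[2]); yaw=np.arctan2(-yl[0],yl[1]); print("yaw",yaw)
# end stops dark rectangles, bar, knob
for name,(x0,y0,x1,y1),th,z in [("pinbar",(300,212,314,246),45,137),("stopL",(196,198,214,256),75,0),("stopR",(316,184,334,242),75,0),("knob",(388,226,420,256),50,79)]:
    m=(g[y0:y1,x0:x1]<th).astype(np.uint8); n,l,s,ce=cv2.connectedComponentsWithStats(m)
    k=1+s[1:,4].argmax(); pts=np.argwhere(l==k)[:,::-1]+[x0,y0]
    r=cv2.minAreaRect(pts.astype(np.float32)); b=cv2.boxPoints(r)
    e=[(b[0]+b[1])/2,(b[2]+b[3])/2] if np.linalg.norm(b[0]-b[1])<np.linalg.norm(b[1]-b[2]) else [(b[1]+b[2])/2,(b[3]+b[0])/2]
    W=[ray("top",*p,z)[:2] for p in e]
    print(name,s[k,4],r,"mean",pts.mean(0),"ends",[w.tolist() for w in W],"mid",(W[0]+W[1])/2,"mean3d",ray("top",*pts.mean(0),z))
E
python3 - <<'E'
from h import *
print("handle ends z108",*[ray("top",190+u/3.2-.3,175+v/3.2-.3,108) for u,v in((217,150),(224,230),(219,152),(224,229))])
# scene cross-check: pin bar top centre crop2 (394,56)
print("pin scene z137",ray("scene",210+394/3.4,225+56/3.4,137))
E
```

```text
corners [[677.2, 175.5], [703.6, -177.7], [525.8, -191.2], [497.7, 162.3]] centre [601.075  -7.775] sides [np.float64(354.0), np.float64(178.0), np.float64(355.0), np.float64(180.0)]
yaw 0.07696666273545898
pinbar 148 ((307.43145751953125, 229.47125244140625), (27.206270217895508, 5.587596416473389), 86.18592071533203) mean [307.47297297 229.55405405] ends [[598.4, -117.6], [531.1, -120.6]] mid [ 564.75 -119.1 ] mean3d [ 564.4 -119.2  137. ]
stopL 380 ((203.47132873535156, 226.1844482421875), (50.428409576416016, 7.605002403259277), 84.80557250976562) mean [203.51315789 226.58157895] ends [[666.2, 169.2], [530.0, 157.5]] mid [598.1  163.35] mean3d [596.7 163.2   0. ]
stopR 325 ((325.5356140136719, 213.83834838867188), (50.56275177001953, 6.647483825683594), 83.9909896850586) mean [325.36923077 213.65846154] ends [[692.1, -159.4], [555.2, -170.3]] mid [ 623.65 -164.85] mean3d [ 623.8 -164.5    0. ]
knob 402 ((402.800048828125, 241.6000213623047), (22.360679626464844, 22.360679626464844), 63.43495178222656) mean [403.1119403 241.6318408] ends [[547.2, -385.7], [522.9, -333.8]] mid [ 535.05 -359.75] mean3d [ 535.  -360.5   79. ]
handle ends z108 [591.3   6.4 108. ] [528.2   1.8 108. ] [589.7   4.9 108. ] [529.    1.8 108. ]
pin scene z137 [ 538.8 -119.9  137. ]
```

Add to h.py:
```python
def go(x,y,z,yaw):  # remaining move in the tool frame; z = grasp point height
    s=sense();p=s["eef_pos"];r=s["tcp_rot"];a=r[2];d=np.array([x,y,z+155])-p
    c,n=np.cos(a),np.sin(a)
    print("t",round(s["clock"],2),"pos",p.round(1),"yaw",round(a,3),"shift",np.round([c*d[0]+n*d[1],n*d[0]-c*d[1],-d[2]],1),"turn",round((a-yaw+np.pi/2)%np.pi-np.pi/2,3),"F",s["contact_force"].round(1),"open",round(s["opening"],3),"q",s["qpos"].round(2))
```

```text
(no output)
```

{"fn": "step_arm", "kwargs": {
  "commands": [
    [[0, 0, 0], 0.156, 1],
    [[0, 0, 0], 0.156, 1],
    [[30, -36, 0], 0, 1],
    [[30, -36, 0], 0, 1],
    [[30, -36, 0], 0, 1],
    [[30, -36, 0], 0, 1],
    [[30, -36, 0], 0, 1],
    [[30, -36, 0], 0, 1],
    [[30, -36, 0], 0, 1],
    [[30, -36, 0], 0, 1],
    [[30, -36, 0], 0, 1],
    [[30, -36, 0], 0, 1],
    [[30, -36, 0], 0, 0.8],
    [[0, 0, 0], 0, 0.8]
  ]
}}

```text
clock: 1.85
eef_pos: [547.9, -147.7, 400.5]
tcp_rot: [-3.136, 0.004, 0.064]
contact_force: [-0.9, -0.3, 0.1]
opening: 0.801
```

```bash
python3 -c "
from h import *
go(565,-119.7,130,.077)"
```

```text
t 1.85 pos [ 547.9 -147.7  400.5] yaw 0.064 shift [ 18.8 -26.9 115.5] turn -0.013 F [-0.9 -0.3  0.1] open 0.801 q [-0.27  0.27  1.76  0.    1.12  1.24]
```

{"fn": "step_arm", "kwargs": {
  "commands": [
    [[9, -13, 0], -0.013, 0.8],
    [[9, -13, 15], 0, 0.8],
    [[1, -1, 25], 0, 0.8],
    [[0, 0, 20], 0, 0.8],
    [[0, 0, 0], 0, 0.8]
  ]
}}

```text
clock: 2.48
eef_pos: [564.3, -118.1, 335.8]
tcp_rot: [-3.135, 0.007, 0.075]
contact_force: [-0.5, 1.0, -0.1]
opening: 0.8
```

```bash
python3 -c "
from h import *
go(565,-119.7,130,.077)
f=np.hstack([cv2.resize(grab_frame(n)[a:a+110,b:b+110],(400,400),interpolation=cv2.INTER_CUBIC) for n,a,b in(('scene',190,270),('top',165,250))])
cv2.imwrite('pics/p1.png',cv2.convertScaleAbs(f,alpha=1.5))"
```

```text
t 2.48 pos [ 564.3 -118.1  335.8] yaw 0.075 shift [ 0.6  1.7 50.8] turn -0.002 F [-0.5  1.  -0.1] open 0.8 q [-0.21  0.36  1.8   0.01  0.99  1.28]
```

View pics/p1.png

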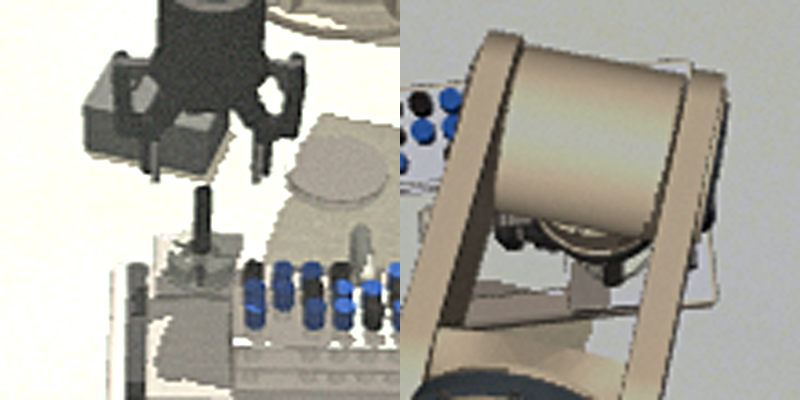

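The fingers straddle the T-bar: the tips are at crop x 155 and 260, with the bar at 203. I'll descend and close.

{"fn": "step_arm", "kwargs": {
  "commands": [
    [[0.5, 1.5, 20], 0, 0.8],
    [[0, 0, 18], 0, 0.8],
    [[0, 0, 12], 0, 0.8],
    [[0, 0, 2], 0, 0.8],
    [[0, 0, 0], 0, 0.1],
    [[0, 0, 0], 0, 0.1],
    [[0, 0, 0], 0, 0.1],
    [[0, 0, 0], 0, 0.1]
  ],
  "force": 60
}}

```text
clock: 3.58
eef_pos: [566.9, -119.2, 288.0]
tcp_rot: [-3.135, -0.002, 0.073]
contact_force: [-0.6, 4.3, -1.9]
opening: 0.148
```

```bash
python3 -c "
from h import *
go(565,-119.7,130,.077)"
```

```text
t 3.58 pos [ 566.9 -119.2  288. ] yaw 0.073 shift [-2.   0.3  3. ] turn -0.004 F [-0.6  4.3 -1.9] open 0.148 q [-0.21  0.42  1.83  0.01  0.89  1.28]
```

{"fn": "step_arm", "kwargs": {
  "commands": [
    [[0, 0, -8], 0, 0.1],
    [[0, 0, -8], 0, 0.1],
    [[0, 0, -4], 0, 0.1],
    [[0, 0, 0], 0, 0.1]
  ]
}}

```text
clock: 4.08
eef_pos: [566.8, -119.1, 308.3]
tcp_rot: [-3.135, -0.002, 0.073]
contact_force: [2.7, 1.3, -9.0]
opening: 0.149
```

```bash
python3 -c "
from h import *
go(565,-119.7,150,.077)"
```

```text
t 4.08 pos [ 566.8 -119.1  308.3] yaw 0.073 shift [-1.8  0.4  3.3] turn -0.004 F [ 2.7  1.3 -9. ] open 0.149 q [-0.21  0.39  1.82  0.01  0.93  1.28]
```

{"fn": "step_arm", "kwargs": {
  "commands": [
    [[0, 0, 0], -0.12, 0.1],
    [[0, 0, 0], -0.12, 0.1],
    [[0, 0, 0], -0.12, 0.1],
    [[0, 0, 0], -0.12, 0.1],
    [[0, 0, 0], 0, 0.1]
  ]
}}

```text
clock: 4.7
eef_pos: [566.8, -118.9, 307.5]
tcp_rot: [-3.136, -0.005, 0.567]
contact_force: [2.5, 1.3, -8.3]
opening: 0.147
```

```bash
python3 -c "
from h import *
go(565,-119.7,153.3,1.297)"
```

```text
t 4.7 pos [ 566.8 -118.9  307.5] yaw 0.567 shift [-1.9 -0.3 -0.8] turn -0.73 F [ 2.5  1.3 -8.3] open 0.147 q [-0.21  0.39  1.82  0.01  0.93  0.79]
```

{"fn": "step_arm", "kwargs": {
  "commands": [
    [[0, 0, -0.5], -0.12, 0.1],
    [[0, 0, 0], -0.12, 0.1],
    [[0, 0, 0], -0.12, 0.1],
    [[0, 0, 0], -0.12, 0.1],
    [[0, 0, 0], -0.12, 0.1],
    [[0, 0, 0], -0.1, 0.1],
    [[0, 0, 0], 0, 0.1]
  ]
}}

```text
clock: 5.58
eef_pos: [566.5, -118.6, 307.0]
tcp_rot: [-3.14, -0.009, 1.265]
contact_force: [2.9, 1.7, -10.2]
opening: 0.148
```

```bash
python3 -c "
from h import *
go(565,-119.7,153.3,1.297);print(sense()['wrist_torque'])"
```

```text
t 5.58 pos [ 566.5 -118.6  307. ] yaw 1.265 shift [-1.5 -1.1 -1.3] turn -0.032 F [  2.9   1.7 -10.2] open 0.148 q [-0.21  0.39  1.82  0.01  0.93  0.09]
[ 0.1222612  -0.62552878 -0.00722908]
```

{"fn": "step_arm", "kwargs": {
  "commands": [
    [[0, 0, 0], -0.032, 0.1],
    [[0, 0, 2.5], 0, 0.1],
    [[0, 0, 2.5], 0, 0.1],
    [[0, 0, 1], 0, 0.1],
    [[0, 0, 0], 0, 0.1]
  ]
}}

```text
clock: 6.2
eef_pos: [566.6, -118.6, 301.0]
tcp_rot: [-3.14, -0.009, 1.292]
contact_force: [1.8, 2.1, -7.4]
opening: 0.149
```

```bash
python3 -c "
from h import *
go(565,-119.7,143.8,1.297)"
```

```text
t 6.2 pos [ 566.6 -118.6  301. ] yaw 1.292 shift [-1.5 -1.2  2.2] turn -0.005 F [ 1.8  2.1 -7.4] open 0.149 q [-0.21  0.4   1.82  0.01  0.92  0.06]
```

The lift is about 13 mm and the spring still pulls, so the cross bar is inside the notch. I'll lower to the seat.

{"fn": "step_arm", "kwargs": {
  "commands": [
    [[0, 0, 1], 0, 0.1],
    [[0, 0, 1.2], 0, 0.1],
    [[0, 0, 0], 0, 0.1]
  ]
}}

```text
clock: 6.58
eef_pos: [566.5, -118.5, 299.1]
tcp_rot: [-3.14, -0.009, 1.292]
contact_force: [1.7, 1.6, -8.3]
opening: 0.155
```

{"fn": "step_arm", "kwargs": {
  "commands": [
    [[0, 0, 1], 0, 0.1],
    [[0, 0, 0], 0, 0.1]
  ]
}}

```text
clock: 6.82
eef_pos: [566.6, -118.5, 298.8]
tcp_rot: [-3.14, -0.009, 1.293]
contact_force: [-0.6, 2.2, -3.2]
opening: 0.151
```

{"fn": "step_arm", "kwargs": {
  "commands": [
    [[0, 0, 0], 0, 0.4],
    [[0, 0, 0], 0, 0.4],
    [[0, 0, 0], 0, 0.4],
    [[0, 0, -15], 0, 0.4],
    [[0, 0, -30], 0, 0.4],
    [[0, 0, -30], 0, 0.4],
    [[0, 0, -30], 0, 0.6],
    [[-25, -20, 0], 0, 0.7],
    [[-25, -20, 0], 0, 0.7]
  ]
}}

```text
clock: 7.95
eef_pos: [515.0, -157.2, 413.3]
tcp_rot: [3.136, -0.008, 1.294]
contact_force: [-0.2, 0.6, -0.7]
opening: 0.703
```

```bash
python3 -c "
from h import *
go(562,4,101,.077)
f=np.hstack([cv2.resize(grab_frame(n)[a:a+110,b:b+110],(400,400),interpolation=cv2.INTER_CUBIC) for n,a,b in(('scene',190,290),('top',165,230))])
cv2.imwrite('pics/p2.png',cv2.convertScaleAbs(f,alpha=1.5))"
```

```text
t 7.95 pos [ 515.  -157.2  413.3] yaw 1.294 shift [167.9   1.2 157.3] turn 1.217 F [-0.2  0.6 -0.7] open 0.703 q [-0.3   0.21  1.81  0.01  1.12 -0.03]
```

View pics/p2.png

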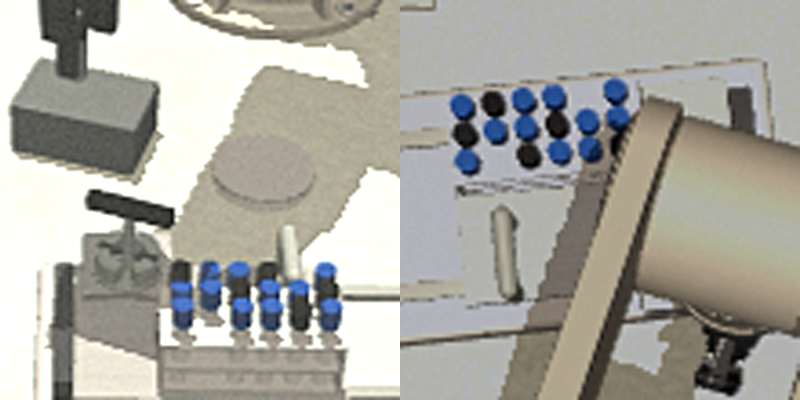

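The pin stands turned by about 70°, with the bar at scene crop (88–175, 192–222). The carriage handle is clearly visible at top crop (507,252). I'll go to the handle and check the pin height numerically.

{"fn": "step_arm", "kwargs": {
  "commands": [
    [[40, 0, 0], 0, 0.7],
    [[40, 0, 0], 0, 0.7],
    [[40, 0, 0], 0, 0.7],
    [[40, 0, 0], 0, 0.7],
    [[5, 1, 0], 0.17, 0.7],
    [[0, 0, 0], 0.17, 0.7],
    [[0, 0, 0], 0.17, 0.7],
    [[0, 0, 0], 0.17, 0.7],
    [[0, 0, 0], 0.17, 0.7],
    [[0, 0, 0], 0.17, 0.7],
    [[0, 0, 0], 0.17, 0.7],
    [[0, 0, 0], 0, 0.7]
  ]
}}

```text
clock: 9.55
eef_pos: [567.0, 10.5, 424.5]
tcp_rot: [-3.136, -0.02, 0.064]
contact_force: [-0.1, -0.8, 0.9]
opening: 0.697
```

```bash
python3 -c "
from h import *
go(562,4,101,.077)
f=grab_frame('scene');g=cv2.cvtColor(f,cv2.COLOR_BGR2GRAY)
cv2.imwrite('pics/s3.png',f)
m=(g[238:256,308:345]<45).astype(np.uint8);n,l,s,c=cv2.connectedComponentsWithStats(m);k=1+s[1:,4].argmax();print('bar px',s[k],c[k]+[308,238])
for z in(130,141,146):print(z,proj('scene',(565,-119.5,z)))
g=cv2.cvtColor(cv2.imread('pics/scene0.png'),cv2.COLOR_BGR2GRAY)
m=(g[232:270,318:335]<45).astype(np.uint8);n,l,s,c=cv2.connectedComponentsWithStats(m);k=1+s[1:,4].argmax();print('bar0 px',s[k],c[k]+[318,232])
print('old handle px z108 scene',ray('scene',290+289/3.64,190+231/3.64,108))
"
```

```text
t 9.55 pos [567.   10.5 424.5] yaw 0.064 shift [ -5.4   6.2 168.5] turn -0.013 F [-0.1 -0.8  0.9] open 0.697 q [0.01 0.24 1.75 0.01 1.14 1.52]
bar px [ 6  4 24 11 84] [325.64285714 247.32142857]
130 (np.float64(325.3), np.float64(249.5))
141 (np.float64(325.4), np.float64(246.5))
146 (np.float64(325.5), np.float64(245.1))
bar0 px [ 5  9  5 19 61] [325.3442623  250.04918033]
old handle px z108 scene [543.5   4.1 108. ]
```

The pin bar has risen about 2.7 px, against 3.0 px predicted for 11 mm, so it is parked. Now I'll descend on the handle (y≈4 in both views).

{"fn": "step_arm", "kwargs": {
  "commands": [
    [[-3, 3, 25], -0.013, 0.7],
    [[-3, 3, 35], 0, 0.7],
    [[0, 0, 35], 0, 0.7],
    [[0, 0, 25], 0, 0.7],
    [[0, 0, 0], 0, 0.7]
  ]
}}

```text
clock: 10.22
eef_pos: [565.6, 5.7, 303.7]
tcp_rot: [-3.136, -0.025, 0.1]
contact_force: [-0.4, -0.9, -0.2]
opening: 0.695
```

```bash
python3 -c "
from h import *
go(562,4,101,.077)"
```

```text
t 10.22 pos [565.6   5.7 303.7] yaw 0.1 shift [-3.7  1.4 47.7] turn 0.023 F [-0.4 -0.9 -0.2] open 0.695 q [0.01 0.37 1.86 0.01 0.88 1.47]
```

{"fn": "step_arm", "kwargs": {
  "commands": [
    [[-3, 1.5, 22], 0.023, 0.7],
    [[-1, 0, 18], 0, 0.7],
    [[0, 0, 6], 0, 0.7],
    [[0, 0, 0], 0, 0.1],
    [[0, 0, 0], 0, 0.1],
    [[0, 0, 0], 0, 0.1],
    [[0, 0, 0], 0, 0.1]
  ],
  "force": 40
}}

```text
clock: 11.1
eef_pos: [565.5, 6.4, 261.4]
tcp_rot: [-3.133, -0.032, 0.083]
contact_force: [2.5, -2.1, -9.2]
opening: 0.146
```

```bash
python3 -c "
from h import *
go(562,4,101,.077)"
```

```text
t 11.1 pos [565.5   6.4 261.4] yaw 0.083 shift [-3.7  2.1  5.4] turn 0.006 F [ 2.5 -2.1 -9.2] open 0.146 q [0.01 0.43 1.89 0.02 0.79 1.48]
```

{"fn": "step_arm", "kwargs": {
  "commands": [
    [[0, -6, 0], 0, 0.1],
    [[0, -12, 0], 0, 0.1],
    [[0, -12, 0], 0, 0.1],
    [[0, -12, 0], 0, 0.1],
    [[0, -12, 0], 0, 0.1],
    [[0, -12, 0], 0, 0.1],
    [[0, -12, 0], 0, 0.1],
    [[0, 0, 0], 0, 0.1]
  ]
}}

```text
clock: 12.1
eef_pos: [558.7, 89.4, 261.3]
tcp_rot: [-3.134, -0.033, 0.084]
contact_force: [2.0, 2.3, -8.5]
opening: 0.149
```

```bash
python3 -c "
from h import *
go(557.8,106,106,.077)"
```

```text
t 12.1 pos [558.7  89.4 261.3] yaw 0.084 shift [  0.5 -16.6   0.3] turn 0.007 F [ 2.   2.3 -8.5] open 0.149 q [0.15 0.43 1.89 0.01 0.79 1.64]
```

{"fn": "step_arm", "kwargs": {
  "commands": [
    [[0, -8, 0], 0, 0.1],
    [[0, -6, 0], 0, 0.1],
    [[0, -3, 0], 0, 0.1],
    [[0, -2, 0], 0, 0.1]
  ]
}}

```text
clock: 12.6
eef_pos: [557.3, 107.2, 261.3]
tcp_rot: [-3.139, -0.033, 0.086]
contact_force: [6.1, -21.8, -8.5]
opening: 0.146
```

The arm has travelled 101 mm and the stop reacts with 22 N, so the carriage is at the end stop. I'll release and rise.

{"fn": "step_arm", "kwargs": {
  "commands": [
    [[0, -0.5, 0], 0, 0.1],
    [[0, 0, 0], 0, 0.5],
    [[0, 0, 0], 0, 0.5],
    [[0, 0, 0], 0, 0.5],
    [[0, 0, -20], 0, 0.5],
    [[0, 0, -35], 0, 0.5],
    [[0, 0, -35], 0, 0.6],
    [[0, 0, -35], 0, 0.6],
    [[0, 20, -20], 0, 0.6],
    [[0, 45, 0], 0, 0.6],
    [[0, 45, 0], 0, 0.6],
    [[0, 45, 0], 0, 0.6],
    [[0, 45, 0], 0, 0.6],
    [[0, 45, 0], 0, 0.6],
    [[0, 45, 0], 0, 0.6],
    [[0, 0, 0], 0, 0.6]
  ]
}}

```text
clock: 14.6
eef_pos: [577.9, -188.3, 415.9]
tcp_rot: [-3.137, -0.04, 0.089]
contact_force: [-0.5, 0.8, 0.3]
opening: 0.605
```

```bash
python3 -c "
from h import *
go(535,-359.5,103,1.276)
f=grab_frame('top');cv2.imwrite('pics/top2.png',f);cv2.imwrite('pics/scene2.png',grab_frame('scene'))
cv2.imwrite('pics/p3.png',cv2.convertScaleAbs(cv2.resize(f[175:275,190:440],None,fx=3.2,fy=3.2,interpolation=cv2.INTER_CUBIC),alpha=1.6))"
```

```text
t 14.6 pos [ 577.9 -188.3  415.9] yaw 0.089 shift [-57.9 166.8 157.9] turn -1.187 F [-0.5  0.8  0.3] open 0.605 q [-0.32  0.31  1.67  0.02  1.13  1.15]
```

View pics/p3.png

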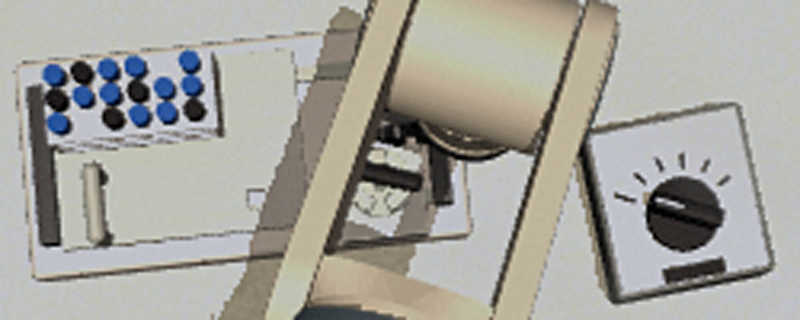

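The carriage stands against the left stop, with its handle at crop (92,200), and the pin bar is still turned. I'll refine the knob axis and account for the small tool tilt.

```bash
cat >> h.py <<'E'
from scipy.spatial.transform import Rotation as Ro
def gp(x,y,z,yaw):
    s=sense();R=Ro.from_euler("xyz",s["tcp_rot"]).as_matrix();p=s["eef_pos"]+155*R[:,2]
    print("t",round(s["clock"],2),"grasp",p.round(1),"shift",(R.T@(np.array([x,y,z])-p)).round(1),"turn",round((s["tcp_rot"][2]-yaw+np.pi/2)%np.pi-np.pi/2,3),"rot",s["tcp_rot"].round(3),"F",s["contact_force"].round(1),"open",round(s["opening"],3),"Tz",s["wrist_torque"].round(2))
E
python3 - <<'E'
from h import *
for n,(x0,y0,x1,y1),th in(("top",(388,226,420,256),60),("scene",(228,235,258,266),60)):
    g=cv2.cvtColor(cv2.imread(f"pics/{n}2.png"),cv2.COLOR_BGR2GRAY)
    m=(g[y0:y1,x0:x1]<th).astype(np.uint8);k,l,s,c=cv2.connectedComponentsWithStats(m);i=1+s[1:,4].argmax()
    p=np.argwhere(l==i)[:,::-1]+[x0,y0];h=cv2.convexHull(p.astype(np.float32));print(n,s[i]+[x0,y0,0,0,0],cv2.minEnclosingCircle(h),cv2.fitEllipse(h))
print("top disc",ray("top",403.4,241.2,77))
for X in((535,-359.5,79),(535,-359.5,115)):print(proj("top",X),proj("scene",X))
g=cv2.cvtColor(cv2.imread("pics/top2.png"),cv2.COLOR_BGR2GRAY)
print(g[228:256,388:420])
gp(535,-360,103,1.276)
E
```

```text
top [392 230  24  24 416] ((403.2070007324219, 241.6305694580078), 12.028762817382812) ((403.0101013183594, 241.40011596679688), (22.893341064453125, 23.684539794921875), 88.40155029296875)
scene [233 239  20  21 315] ((241.86363220214844, 247.86363220214844), 11.8491792678833) ((241.65455627441406, 248.4134063720703), (21.263782501220703, 22.985261917114258), 121.12334442138672)
top disc [ 536.2 -361.6   77. ]
(np.float64(402.7), np.float64(241.6)) (np.float64(243.1), np.float64(250.4))
(np.float64(404.5), np.float64(240.1)) (np.float64(242.0), np.float64(240.9))
[[124 124 122 122 122 121 123 120  68  99 123 122 122 122 122 120 124 121
  122 122 118  72  79 123 122 119 120 119 121 121 120 119]
 [ 56  68 125 124 121 121 123 122 121 120 122 124 124 126 128 127 126 124
  124 122 123 120 120 121 119 120 121 122 119 102 122 120]
 [ 87  17  65 126 123 120 121 122 122 124 127 123  67  69  46  55  54  77
  103 128 125 123 122 121 119 120 122 120  77  54 101 121]
 [122 115  30  64 124 121 123 124 128 123  52  37  30  31  27  31  30  36
   37  43  59  99 125 123 122 121 118  62  46  82 122 12
[... 2649 characters left out ...]
 121 120 122]
 [121 121 122 120 121 121 124 122 122 121  84  17  10  21  23  29  26  23
    8  14  72 125 123 123 122 121 121 121 122 120 121 121]
 [121 122 121 121 121 121 122 121 122 125 123 120  88  88  52  20  60  59
   95 125 124 123 123 121 121 121 121 121 121 121 121 121]
 [121 122 121 121 121 121 121 122 122 122 122 123 123 124 124 123 124 122
  122 124 122 123 121 122 122 124 125 124 123 122 121 121]
 [121 121 120 121 121 120 121 121 121 121 122 121 121 122 123 123 122 123
  124 122 124 125 126 127 128 126  99  70 127 123 121 121]]
t 14.7 grasp [ 583.7 -184.4  260.9] shift [-70.5 171.4 154.3] turn -1.186 rot [-3.136 -0.039  0.09 ] F [ 0.8 -0.1  0.4] open 0.598 Tz [-0.01 -0.01 -0.01]
```

{"fn": "step_arm", "kwargs": {
  "commands": [
    [[-23, 57, 0], 0, 0.7],
    [[-23, 57, 0], 0, 0.7],
    [[-23, 57, 0], 0, 0.7],
    [[0, 0, 0], -0.17, 0.7],
    [[0, 0, 0], -0.17, 0.7],
    [[0, 0, 0], -0.17, 0.7],
    [[0, 0, 0], -0.17, 0.7],
    [[0, 0, 0], -0.17, 0.7],
    [[0, 0, 0], -0.17, 0.7],
    [[0, 0, 0], -0.17, 0.7],
    [[0, 0, 0], 0, 0.7]
  ]
}}

```text
clock: 16.08
eef_pos: [528.3, -350.0, 413.2]
tcp_rot: [3.107, -0.024, 1.335]
contact_force: [-0.1, -0.9, 1.0]
opening: 0.699
```

```bash
python3 -c "
from h import *
gp(535.5,-360.3,103,1.277)"
```

```text
t 16.07 grasp [ 534.4 -347.6  258.4] shift [-15.9  -1.3 155.1] turn 0.058 rot [ 3.107 -0.024  1.335] F [-0.1 -0.9  1. ] open 0.699 Tz [0.01 0.05 0.02]
```

{"fn": "step_arm", "kwargs": {
  "commands": [
    [[-8, -0.5, 20], 0.05, 0.7],
    [[-8, -0.5, 30], 0, 0.7],
    [[0, 0, 30], 0, 0.7],
    [[0, 0, 20], 0, 0.7],
    [[0, 0, 0], 0, 0.7]
  ]
}}

```text
clock: 16.7
eef_pos: [529.1, -359.3, 311.8]
tcp_rot: [3.107, -0.027, 1.266]
contact_force: [0.0, 0.4, 0.5]
opening: 0.698
```

```bash
python3 -c "
from h import *
gp(535.5,-360.3,103,1.277)"
```

```text
t 16.7 grasp [ 535.5 -356.8  156.9] shift [-4.8 -0.8 53.8] turn -0.011 rot [ 3.107 -0.027  1.266] F [0.  0.4 0.5] open 0.698 Tz [-0.06 -0.02  0.  ]
```

{"fn": "step_arm", "kwargs": {
  "commands": [
    [[-2.5, -0.5, 20], -0.011, 0.7],
    [[-1.5, -0.3, 18], 0, 0.7],
    [[0, 0, 12], 0, 0.7],
    [[0, 0, 3], 0, 0.7],
    [[0, 0, 0], 0, 0.1],
    [[0, 0, 0], 0, 0.1],
    [[0, 0, 0], 0, 0.1],
    [[0, 0, 0], 0, 0.1]
  ],
  "force": 40
}}

```text
clock: 17.7
eef_pos: [529.3, -361.8, 257.6]
tcp_rot: [3.107, -0.027, 1.275]
contact_force: [4.0, -1.1, -8.2]
opening: 0.156
```

```bash
python3 -c "
from h import *
gp(535.5,-360.3,103,1.277)"
```

```text
t 17.7 grasp [ 535.6 -359.4  102.8] shift [-0.9  0.2 -0.2] turn -0.002 rot [ 3.107 -0.027  1.275] F [ 4.  -1.1 -8.2] open 0.156 Tz [-0.09 -0.08 -0.01]
```

{"fn": "step_arm", "kwargs": {
  "commands": [
    [[0, 0, 0], 0.13, 0.1],
    [[0, 0, 0], 0.13, 0.1],
    [[0, 0, 0], 0.13, 0.1],
    [[0, 0, 0], 0.13, 0.1],
    [[0, 0, 0], 0.13, 0.1],
    [[0, 0, 0], 0.13, 0.1],
    [[0, 0, 0], 0.13, 0.1],
    [[0, 0, 0], 0.13, 0.1],
    [[0, 0, 0], 0.13, 0.1],
    [[0, 0, 0], 0, 0.1]
  ]
}}

```text
clock: 18.95
eef_pos: [529.4, -361.6, 257.7]
tcp_rot: [-3.131, -0.041, 0.071]
contact_force: [0.5, 1.0, -1.8]
opening: 0.156
```

```bash
python3 -c "
from h import *
gp(535.5,-360.3,103,-.034)"
```

```text
t 18.95 grasp [ 535.6 -359.5  102.8] shift [-0.2  0.8 -0.2] turn 0.105 rot [-3.131 -0.041  0.071] F [ 0.5  1.  -1.8] open 0.156 Tz [-0.35  0.2  -0.  ]
```

{"fn": "step_arm", "kwargs": {
  "commands": [
    [[0, 0, 0], 0.08, 0.1],
    [[0, 0, 0], 0.025, 0.1],
    [[0, 0, 0], 0, 0.1]
  ]
}}

```text
clock: 19.32
eef_pos: [529.3, -361.6, 257.7]
tcp_rot: [-3.127, -0.04, -0.028]
contact_force: [0.4, 1.5, -3.5]
opening: 0.159
```

```bash
python3 -c "
from h import *
gp(535.5,-360.3,103,-.034)"
```

```text
t 19.32 grasp [ 535.6 -359.5  102.8] shift [-0.1  0.8 -0.2] turn 0.006 rot [-3.127 -0.04  -0.028] F [ 0.4  1.5 -3.5] open 0.159 Tz [-0.5   0.22 -0.18]
```

{"fn": "step_arm", "kwargs": {
  "commands": [
    [[0, 0, 0], 0, 0.5],
    [[0, 0, 0], 0, 0.5],
    [[0, 0, 0], 0, 0.6],
    [[0, 0, -15], 0, 0.6],
    [[0, 0, -30], 0, 0.6],
    [[0, 0, -40], 0, 0.6],
    [[0, 0, -40], 0, 0.6],
    [[-15, 10, -30], 0, 0.6],
    [[-30, 25, 0], 0, 0.6],
    [[-40, 30, 0], 0, 0.6],
    [[-40, 30, 0], 0, 0.6],
    [[-40, 30, 0], 0, 0.6],
    [[-40, 30, 0], 0, 0.6],
    [[-40, 30, 0], 0, 0.6],
    [[0, 0, 0], 0, 0.6],
    [[0, 0, 0], 0, 0.6]
  ]
}}

```text
clock: 21.32
eef_pos: [267.0, -548.2, 421.3]
tcp_rot: [-3.141, -0.053, -0.021]
contact_force: [0.1, -0.2, 0.2]
opening: 0.602
```

```bash
python3 -c "
from h import *
gp(535.5,-360.3,103,-.034)
f=grab_frame('top');s=grab_frame('scene');cv2.imwrite('pics/top4.png',f);cv2.imwrite('pics/scene4.png',s)
a=cv2.resize(f[175:275,190:440],(800,320),interpolation=cv2.INTER_CUBIC);b=cv2.resize(s[228:308,215:435],(770,280),interpolation=cv2.INTER_CUBIC);b=cv2.copyMakeBorder(b,0,0,0,30,0)
cv2.imwrite('pics/p4.png',cv2.convertScaleAbs(np.vstack([a,b]),alpha=1.5))"
```

```text
t 21.32 grasp [ 275.3 -548.3  266.5] shift [ 247.1 -193.3  177. ] turn 0.013 rot [-3.141 -0.053 -0.021] F [ 0.1 -0.2  0.2] open 0.602 Tz [ 0.06  0.02 -0.02]
```

View pics/p4.png

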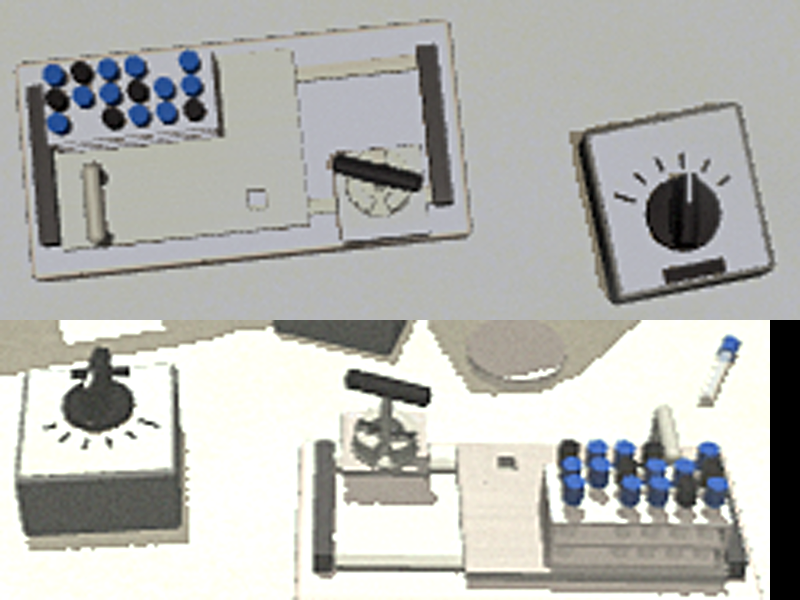

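The pin stays up and turned, the carriage is at the left stop, and the pointer at (690,185) is on the third mark after off. One numeric check of travel and pin height, then hand in.

```bash
python3 -c "
from h import *
def blue(n):
    h=cv2.cvtColor(cv2.imread(n),cv2.COLOR_BGR2HSV)[178:225,195:300];m=(h[...,0]>100)&(h[...,0]<125)&(h[...,1]>150);p=np.argwhere(m).mean(0);return ray('top',195+p[1],178+p[0],140)
a,b=blue('pics/top0.png'),blue('pics/top4.png');print('travel',np.linalg.norm(b-a),b-a)
g=cv2.cvtColor(cv2.imread('pics/scene4.png'),cv2.COLOR_BGR2GRAY)
m=(g[230:256,305:345]<45).astype(np.uint8);n,l,s,c=cv2.connectedComponentsWithStats(m);k=1+s[1:,4].argmax();print('bar px',c[k]+[305,230])
g=cv2.cvtColor(cv2.imread('pics/top4.png'),cv2.COLOR_BGR2GRAY)
m=(g[218:238,290:325]<35).astype(np.uint8);p=np.argwhere(m)[:,::-1].astype(np.float32);v=cv2.fitLine(p,2,0,.01,.01).ravel();print('bar yaw-shaker',np.arctan2(abs(v[0]),abs(v[1]))-.02-.077)
"
```

```text
travel 99.82108995598074 [-8.  99.5  0. ]
bar px [325.17582418 247.14285714]
bar yaw-shaker 1.2643872
```

```bash
python3 -c "
from h import *
sign_off()"
```

```text
the job is handed in; nothing more can be done
```

The shaker is ready to run and handed in at about 21 s of the 61 s allowed. I did the three steps in order, and the gripper ended clear and touching nothing.

- **Spring pin:** I lifted it about 20 mm, turned it about 70° anticlockwise and lowered it until the force dropped as it seated. It stayed up on its own. The last picture puts the bar about 2.9 px higher than when locked, against 3.0 px expected for 11 mm. The bar angle measured 1.26 rad, within the notch's play of 1.22 ± 0.08.
- **Carriage:** I slid it by its handle until the end stop pushed back with about 22 N. Measured from the tube caps, it travelled 99.8 mm.
- **Selector:** I turned the knob on the grey box, not the orange one, three clicks clockwise. The pointer sits on the third mark after off.

I saw nothing else moved in the final crops, but they cover only the shaker and the control box, so the bystanders farther out were not re-checked. No checks disagreed. The tool picked up a tilt of about 0.05 rad along the way; I corrected for it at the selector.

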